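Nest the clay cutters in their tin

TASK

Pack the four loose round clay cutters away in their open tin as one nest: stand the smallest in the tin first, then set the others over it one at a time, going up in size, until the largest surrounds them all. Each must end with its lower edge flat on the floor of the tin and its handle on top. Leave the tin standing on the counter, and do not disturb the mug of pencils, the punch, the spool or the acrylic box.

Things in the scene. Friction and masses are not known exactly. Their poses are not given: they have to be found in the camera images.
- cutter_1: Smallest of 4 steel round clay cutters: open upright band, outer diameter 42 mm, 32 high, wall 1.6; flat strap handle 16 mm wide, 2 thick, arched over it rim to rim in a half circle, its crown 54 mm above the lower edge. Loose, 30 g. Origin: centre of the lower edge, z up. Strap runs along x, its width along y: fingers closing along y pinch it at the crown, above the origin.
- cutter_2: Second smallest of 4 steel round clay cutters: open upright band, outer diameter 58 mm, 32 high, wall 1.6; flat strap handle 16 mm wide, 2 thick, arched over it rim to rim in a half circle, its crown 62 mm above the lower edge. Loose, 43 g. Origin: centre of the lower edge, z up. Strap runs along x, its width along y: fingers closing along y pinch it at the crown, above the origin.
- cutter_3: Second largest of 4 steel round clay cutters: open upright band, outer diameter 74 mm, 32 high, wall 1.6; flat strap handle 16 mm wide, 2 thick, arched over it rim to rim in a half circle, its crown 70 mm above the lower edge. Loose, 56 g. Origin: centre of the lower edge, z up. Strap runs along x, its width along y: fingers closing along y pinch it at the crown, above the origin.
- cutter_4: Largest of 4 steel round clay cutters: open upright band, outer diameter 90 mm, 32 high, wall 1.6; flat strap handle 16 mm wide, 2 thick, arched over it rim to rim in a half circle, its crown 78 mm above the lower edge. Loose, 69 g. Origin: centre of the lower edge, z up. Strap runs along x, its width along y: fingers closing along y pinch it at the crown, above the origin.
- tin: Open round shallow aluminium tin, 112 mm outer diameter, 108 mm inside, 30 mm high, floor 3 mm thick, empty, standing on the counter, loose, 160 g. Origin: centre of its underside, z up. The nest has about 6 mm of play all round between one cutter and the next and 9 mm between the largest and the tin wall, so the smallest must stand near the middle.
- mug: Bystander: white ceramic mug, 82 mm diameter, 95 mm high, handle towards its +y, holding pencils that rise to 185 mm and lean up to 35 mm from the axis. Loose. Origin: centre of its underside.
- spool: Bystander: empty wooden thread spool standing on end, 40 mm diameter, 52 mm high. Loose. Origin: centre of its underside.
- punch: Bystander: grey and white plastic craft punch, 66 x 46 mm, 41 mm high. Loose. Origin: centre of its underside, 66 mm along its x.
- acrylic_box: Bystander: clear acrylic storage box with a sliding door and jars inside, 150 mm along its x, 260 mm along its y, 150 mm high, fixed to the counter. Origin: centre of its underside.
Mind the look-alikes: they are no part of the job. Leave any red look-alike of the cutter_1 alone. Leave any red look-alike of the cutter_3 alone.

How it is judged:
On the way, in this order (a step that is already met when the one before it is completed fails the run):
1. the smallest cutter stands flat on the floor of the tin, let go (z of cutter_1 in the frame of tin between 0 and 0.006 m and horizontal distance between cutter_1 and tin below 0.03 m and angle between cutter_1's own z axis and vertical below 0.08 rad and contact force between the fingers and cutter_1 below 0.3 N), for 0.2 s.
2. the second smallest stands over it, flat on the floor of the tin, let go (z of cutter_1 in the frame of tin between 0 and 0.006 m and horizontal distance between each of cutter_1, cutter_2 and tin below 0.03 m and angle between each of cutter_1, cutter_2's own z axis and vertical below 0.08 rad and z of cutter_2 in the frame of tin between 0 and 0.006 m and contact force between the fingers and cutter_2 below 0.3 N), for 0.2 s.
3. the second largest stands over those, flat on the floor of the tin, let go (z of cutter_1 in the frame of tin between 0 and 0.006 m and horizontal distance between each of cutter_1, cutter_2, cutter_3 and tin below 0.03 m and angle between each of cutter_1, cutter_2, cutter_3's own z axis and vertical below 0.08 rad and z of cutter_2 in the frame of tin between 0 and 0.006 m and z of cutter_3 in the frame of tin between 0 and 0.006 m and contact force between the fingers and cutter_3 below 0.3 N), for 0.2 s.
4. the largest stands over all the others, flat on the floor of the tin, let go (z of cutter_1 in the frame of tin between 0 and 0.006 m and horizontal distance between each of cutter_1, cutter_2, cutter_3, cutter_4 and tin below 0.03 m and angle between each of cutter_1, cutter_2, cutter_3, cutter_4's own z axis and vertical below 0.08 rad and z of cutter_2 in the frame of tin between 0 and 0.006 m and z of cutter_3 in the frame of tin between 0 and 0.006 m and z of cutter_4 in the frame of tin between 0 and 0.006 m and contact force between the fingers and cutter_4 below 0.3 N), for 0.2 s.
At the end, for the whole second after the job is handed in: All four cutters stand upright (within 0.08 rad) in the tin, each with its lower edge within 3 mm of the tin's floor and its axis within 30 mm of the tin's axis, so that each is inside the next larger one; the tin stands flat on the counter; all is released and at rest (z of cutter_1 in the frame of tin between 0 and 0.006 m and horizontal distance between each of cutter_1, cutter_2, cutter_3, cutter_4 and tin below 0.03 m and angle between each of cutter_1, cutter_2, cutter_3, cutter_4, tin's own z axis and vertical below 0.08 rad and z of cutter_2 in the frame of tin between 0 and 0.006 m and z of cutter_3 in the frame of tin between 0 and 0.006 m and z of cutter_4 in the frame of tin between 0 and 0.006 m and linear speed of each of cutter_1, cutter_2, cutter_3, cutter_4, tin below 0.02 m/s and height (world z) of tin below 0.005 m); the robot touches nothing.
It fails at once if the mug of pencils is moved more than 25 mm or tipped over (distance of mug from where it was at the start of the episode above 0.025 m or angle between mug's own z axis and vertical above 0.4 rad).
It fails at once if the spool is moved more than 25 mm or tipped over (distance of spool from where it was at the start of the episode above 0.025 m or angle between spool's own z axis and vertical above 0.4 rad).
It fails at once if the punch is moved more than 25 mm or tipped over (distance of punch from where it was at the start of the episode above 0.025 m or angle between punch's own z axis and vertical above 0.4 rad).
It fails at once if the robot pushes on the acrylic box (contact force between any of the fingers, the arm and acrylic_box above 3 N).
It also fails if it takes over 106 s, if anything falls off the work surface, if the arm or the gripper's body presses on something with over 40 N, if the wrist force passes 120 N, or if a joint passes its speed limit or range.

ROBOT

A 7-joint arm with a two-finger parallel gripper is mounted at the origin on the work surface. World frame = base frame: x ahead of the robot, y to its left, z up, the work surface at z = 0. Lengths are in m, angles in rad, forces in N, time in s.
With the tool pointing down it reaches from about 0.4 to 0.9 m from the base axis. Payload 5.5 kg.
Tool frame: the origin (TCP) lies at the very end of the fingers, on their centre line; the grasp point (between the pads) lies 19 mm behind it; z points along the fingers, y is the line along which they close (so a half turn about z gives the same grasp; the last joint's range is limited). The gripper opens to 92 mm and grips with 3 to 60 N. Pads are 19 mm wide; open, the fingers measure 130 mm over their backs; the gripper's body (75 mm by 190 mm) begins 47 mm behind the grasp point.
Start: joints at [1.604, 0.501, -0.427, 1.55, 0.221, 1.138, -0.21], TCP at [0.148, -0.633, 0.227] pointing down, gripper open.
Joint ranges: [-2.88, 2.88], [-0.31, 2.03], [-1.54, 1.56], [0.2, 2.42], [-1.41, 4.55], [0.19, 2.02], [-2.57, 2.57]. Speed limits (rad/s): [2.57, 2.57, 3.14, 3.14, 3.14, 3.14, 3.14].

INTERFACE

Orientations are given as [roll, pitch, yaw] about the fixed x, y, z axes, in that order (R = Rz(yaw) Ry(pitch) Rx(roll)).
In Python, from station import env gives the robot as it stands.
- The arm moves only by the shell command python3 -m inch 'ROWS'. ROWS is JSON, a list of rows, each an object with "gripper": the opening, from 0 (shut) to 1 (fully open); "delta_pos": the shift along the tool's x, y, z scaled (see below), a list of three; "rotation": the turn, a rotation vector about the tool's x, y, z scaled (see below), a list of three. A call has 1 to 12 rows; each row is the pose to reach, as a shift and turn from the pose commanded when the call began, along the tool's axes at that moment; what a row does not reach only later rows make up. The controller multiplies each number of a shift by 500 mm and each number of a turn by 45 degrees. A row lasts 1/12 s, in which the tool goes at most 41.7 mm and 7.16 degrees, less where a joint would pass 70% of its speed; a pose out of reach is approached as far as the arm can. A call with a number of a shift or a turn outside -1 to 1 is refused whole. A call with a gripper value outside its range is refused whole. The fingers move at their own pace and stop on an object; the grip force is fixed at half the most. Time passes only in rows, so rows that repeat a pose let the fingers close. It gives the time, the measured TCP pose, the force, the opening and the grip force at its end, in the units of the state.
- env.get_obs(): the state, without advancing time (a new reading comes with each control period).
- env.read_camera(name): name is "scene" or "top"; returns (picture, depth): 384x512x3 uint8, blue, green, red; 384x512 float32, m along the optical axis (not along the pixel's ray), 0 where there is no reading.
- env.camera_model(name): a dict with "K" (3x3 intrinsics, pixels), "pose" (4x4, takes a point from camera to world coordinates). Camera axes: x right, y down, z forward; pixel columns grow to the right and rows downward; lengths in m; the calibration is good to about 2 mm. A picture is of the moment at which its call begins. camera_model takes no time and is no camera call.
- env.job_done(): hands the job in; it is judged then, once.
The state is a dict: "time_s": time; "joints": joint angles; "qvel": joint speeds; "tau": joint torques, N m; "eef_pos": TCP position; "ee_rot": TCP orientation; "wrist_force": force on the tool from outside, world axes, zero at the start; "moment": the same for the moment, N m; "opening": opening from 0.0 (shut) to 1.0 (fully open); "finger_force": force on a finger pad.
Only numpy, scipy, OpenCV 4.12 (cv2) and the standard library are available. Lean on these libraries where they do the work, as an engineer would, in place of code of your own. Each camera call takes 0.05 s, during which the arm holds its last target. There are 200 camera calls.

## Working session

There is one attempt and no reset: what is moved stays moved. The work goes in short steps, Python scripts to look and compute and a shell command to move; the robot and the scene stay as the last step left them, time stands still between calls to the robot, and variables do not carry over. Pictures are saved under pics/ and viewed, at most 14 in all, crops included, and the job is handed in when it is done.

```bash
mkdir -p pics; ls
python3 - <<'E'
from station import env
import cv2,numpy as np
print(env.get_obs())
for n in("top","scene"):
    im,d=env.read_camera(n); cv2.imwrite(f"pics/{n}0.png",im); np.savez(f"/tmp/{n}0.npz",im=im,d=d)
    m=env.camera_model(n); print(n,np.round(m["K"],1).tolist(),np.round(m["pose"],3).tolist())
E
```

```text
pics
{'time_s': 0.0, 'joints': array([ 1.6042227 ,  0.50182861, -0.4267964 ,  1.55142669,  0.22076101,
        1.13828805, -0.21029157]), 'qvel': array([ 1.70000587e-04, -1.11467202e-03,  9.44639308e-06,  3.09247744e-04,
       -5.21122522e-04, -1.42694734e-03, -1.90377493e-03]), 'tau': array([ 4.01889229e-04, -5.66593266e+01, -5.81609398e+00, -2.79111654e+01,
       -6.86439453e-02,  3.09293380e-02,  1.81945211e-04]), 'eef_pos': array([ 0.14785832, -0.63225515,  0.22570056]), 'ee_rot': array([-3.13969171e+00, -1.03274468e-04,  2.29820352e-01]), 'wrist_force': array([ 0.13240906,  1.15909079, -0.07598999]), 'moment': array([-0.01486406, -0.03743434, -0.05927331]), 'finger_force': 0.0, 'opening': 1.0005673730145486}
top [[434.5, 0.0, 256.7], [0.0, 434.5, 184.1], [0.0, 0.0, 1.0]] [[0.024, -0.99, 0.14, 0.384], [-1.0, -0.022, 0.021, -0.121], [-0.018, -0.14, -0.99, 1.52], [0.0, 0.0, 0.0, 1.0]]
scene [[445.3, 0.0, 250.9], [0.0, 445.3, 190.5], [0.0, 0.0, 1.0]] [[-0.88, 0.348, -0.325, 0.993], [0.476, 0.623, -0.621, 0.687], [-0.014, -0.701, -0.713, 0.948], [0.0, 0.0, 0.0, 1.0]]
```

View pics/top0.png

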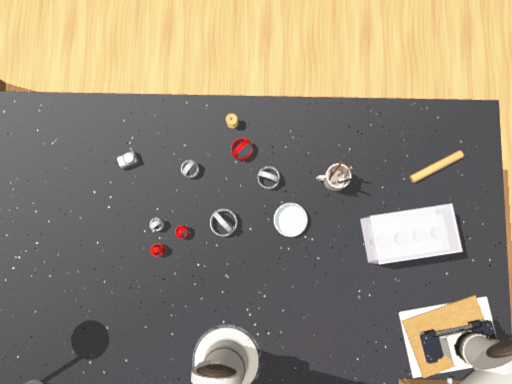

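View pics/scene0.png

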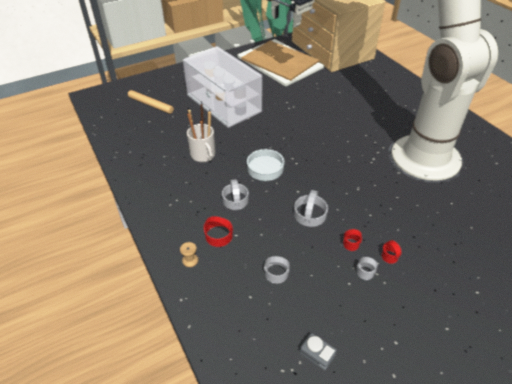

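The top view shows these objects:
- Steel rings: (157,225) smallest, so cutter_1; (190,169) cutter_2; (268,178) cutter_3; (224,222) cutter_4.
- Red look-alikes: (181,232), (158,251) and (242,149). These I leave alone.
- Tin at (291,220), mug at (338,176), spool at (232,121), punch at (127,159), box at (412,235).

For cutter_1 the candidates are steel (157,225), red (181,232) and red (158,251). I choose the steel one and will check it in a close crop.

Run:
```python
import cv2,numpy as np
a=cv2.imread("pics/top0.png")[135:265,110:320]; a=cv2.resize(a,None,fx=3.8,fy=3.8,interpolation=cv2.INTER_CUBIC); cv2.imwrite("pics/ctop.png",a)
a=cv2.imread("pics/scene0.png")[140:300,180:410]; a=cv2.resize(a,None,fx=3.4,fy=3.4,interpolation=cv2.INTER_CUBIC); cv2.imwrite("pics/cscene.png",a)
```

```text
(no output)
```

View pics/ctop.png

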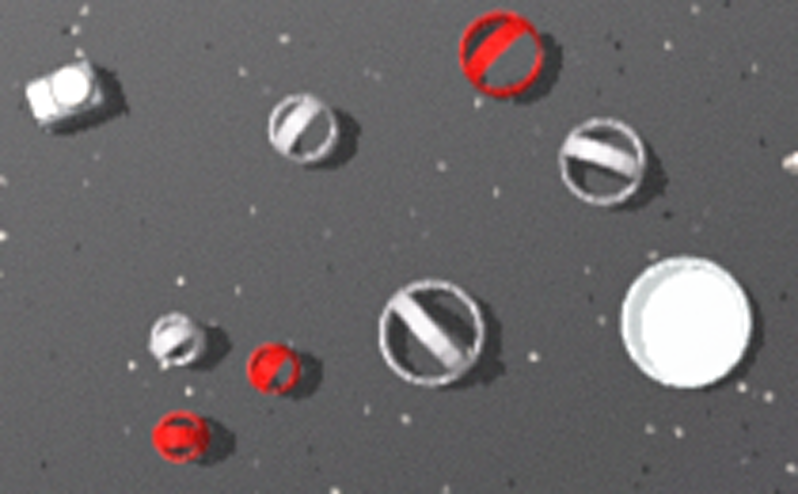

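View pics/cscene.png

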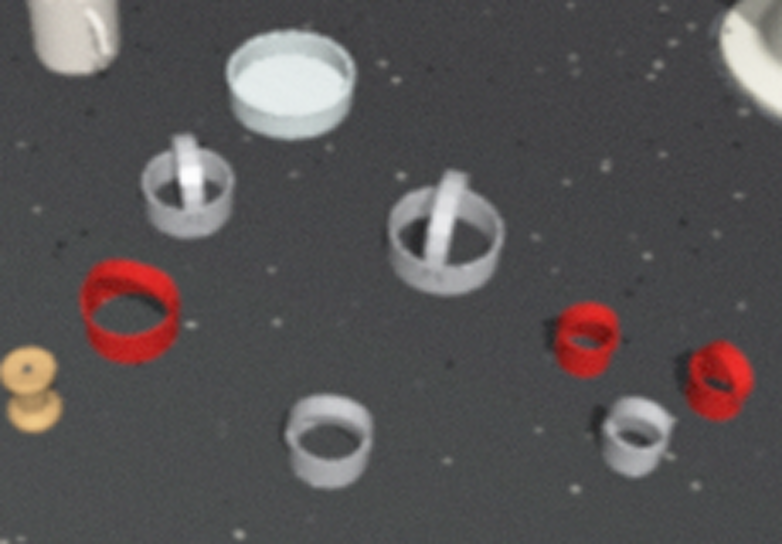

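All four steel cutters stand upright with their handles on top, and the steel ring at crop (178,342) is cutter_1 and clearly not red. Next I measure poses from depth and colour in both views.

```bash
cat > h.py <<'E'
from station import env
import cv2,numpy as np,sys
from scipy.optimize import least_squares
from scipy.spatial.transform import Rotation as Ro
def cloud(n):
    im,d=env.read_camera(n); m=env.camera_model(n); K,P=m["K"],m["pose"]
    v,u=np.mgrid[:384,:512]; ok=d>0
    c=np.stack([(u-K[0,2])/K[0,0]*d,(v-K[1,2])/K[1,1]*d,d],-1)
    w=c@np.array(P)[:3,:3].T+np.array(P)[:3,3]; hsv=cv2.cvtColor(im,cv2.COLOR_BGR2HSV)
    return w[ok],hsv[ok],im
def circ(p,R,x0):
    r=least_squares(lambda q:np.hypot(*(p-q).T)-R,x0,loss="soft_l1",f_scale=.002); return r.x,np.sqrt(np.mean(r.fun**2))
def to(x,y,z,yaw=None):
    o=env.get_obs(); M=Ro.from_euler("xyz",o["ee_rot"])
    d=M.inv().apply(np.array([x,y,z])-o["eef_pos"])/.5
    T=M if yaw is None else Ro.from_euler("xyz",[np.pi,0,yaw])
    r=(M.inv()*T).as_rotvec()/(np.pi/4)
    print("delta",d.round(3),"rot",r.round(3),"yaw now",o["ee_rot"].round(3),"pos",o["eef_pos"].round(4),"t",round(o["time_s"],1),"open",round(o["opening"],3),"F",o["wrist_force"].round(1),round(o["finger_force"],1))
def cutter(cl,guess,R,crown):
    out=[]
    for w,h in cl:
        s=(np.hypot(*(w[:,:2]-guess).T)<R+.02)&(h[:,1]<90)
        b=w[s&(w[:,2]>.008)&(w[:,2]<.036)]; st=w[s&(w[:,2]>.038)&(w[:,2]<crown+.015)]
        c,e=circ(b[:,:2],R,guess); rr=np.hypot(*(b[:,:2]-c).T); b=b[abs(rr-R)<.006]; c,e=circ(b[:,:2],R-.0008,c)
        ev,V=np.linalg.eigh(np.cov((st[:,:2]).T)); ang=np.degrees(np.arctan2(V[1,1],V[0,1]))%180
        out.append(c); print(" c",c.round(4),"rms",round(e,4),len(b),"strap mean",st[:,:2].mean(0).round(4),"ang",round(ang,1),"ratio",round(ev[0]/ev[1],2),"zmax",np.sort(st[:,2])[-3:].round(3))
    return out
E
python3 - <<'E'
from h import *
cl=[];ray={}
for n in("top","scene"):
    w,h,im=cloud(n); cl.append((w,h))
    print(n,"table z",np.median(w[(abs(w[:,0]-.5)<.1)&(abs(w[:,1])<.2)][:,2]).round(4))
m=env.camera_model("top");K,P=np.array(m["K"]),np.array(m["pose"])
def ray(u,v,z):
    d=P[:3,:3]@np.linalg.inv(K)@[u,v,1]; return (P[:3,3]+d*(z-P[2,3])/d[2])[:2]
for i,(u,v,D) in enumerate([(157,225,42),(190,169,58),(268,178,74),(224,222,90)]):
    g=ray(u,v,.02); print("cutter",i+1,g.round(3)); cutter(cl,g,D/2000,.033+D/2000)
g=ray(291,220,.015); print("tin",g)
for w,h in cl:
    s=(np.hypot(*(w[:,:2]-g).T)<.075)&(w[:,2]>.02)&(w[:,2]<.04); print(circ(w[s][:,:2],.055,g),s.sum(),np.median(w[s][:,2]))
    s=(np.hypot(*(w[:,:2]-g).T)<.035);print("floor",np.median(w[s][:,2]))
for k,(u,v) in dict(mug=(338,176),spool=(232,121),punch=(127,159),box=(412,235)).items(): print(k,ray(u,v,.05))
E
```

```text
top table z 0.0001
scene table z 0.0005
cutter 1 [0.445 0.251]
 c [0.4469 0.2528] rms 0.0015 48 strap mean [0.4479 0.2518] ang 130.9 ratio 0.16 zmax [0.059 0.059 0.06 ]
 c [0.4495 0.2553] rms 0.0013 160 strap mean [0.4496 0.2553] ang 128.2 ratio 0.19 zmax [0.057 0.057 0.058]
cutter 2 [0.644 0.146]
 c [0.6432 0.1473] rms 0.001 66 strap mean [0.643  0.1482] ang 145.3 ratio 0.1 zmax [0.065 0.066 0.07 ]
 c [0.6461 0.1499] rms 0.0011 180 strap mean [0.6447 0.1506] ang 143.4 ratio 0.09 zmax [0.064 0.064 0.064]
cutter 3 [ 0.618 -0.129]
 c [ 0.6177 -0.1283] rms 0.0009 67 strap mean [ 0.6176 -0.1297] ang 72.6 ratio 0.07 zmax [0.074 0.074 0.077]
 c [ 0.6213 -0.126 ] rms 0.0014 294 strap mean [ 0.6259 -0.1123] ang 72.3 ratio 0.07 zmax [0.073 0.073 0.075]
cutter 4 [0.461 0.02 ]
 c [0.4586 0.0225] rms 0.0012 71 strap mean [0.4559 0.0199] ang 42.9 ratio 0.05 zmax [0.08  0.081 0.084]
 c [0.4617 0.0248] rms 0.0014 392 strap mean [0.4752 0.0382] ang 43.2 ratio 0.05 zmax [0.081 0.081 0.081]
tin [ 0.4734588 -0.2112167]
(array([ 0.47348389, -0.20618848]), np.float64(0.0010662300153553785)) 113 0.029150945617041568
floor 0.0029692113482839844
(array([ 0.47691079, -0.20419737]), np.float64(0.0017576985749529924)) 233 0.02722740215093722
floor 0.0030967568163403625
mug [ 0.62513123 -0.36739675]
spool [0.81176307 0.00126436]
punch [0.66906154 0.36101659]
box [ 0.43079207 -0.61343438]
```

```bash
cat >> h.py <<'E'
def plan(*W):
    "waypoints x,y,z,yaw_deg -> delta/rotation numbers for one call each, from the measured pose"
    o=env.get_obs(); p=o["eef_pos"]; M=Ro.from_euler("xyz",o["ee_rot"])
    print("pos",p.round(4),"rpy",np.degrees(o["ee_rot"]).round(2),"t",round(o["time_s"],2),"open",round(o["opening"],3),"F",o["wrist_force"].round(1),round(o["finger_force"],1))
    for x,y,z,a in W:
        T=Ro.from_euler("xyz",[np.pi,0,np.radians(a)])
        print((x,y,z,a),"delta",(M.inv().apply(np.array([x,y,z])-p)/.5).round(3).tolist(),"rot",((M.inv()*T).as_rotvec()/(np.pi/4)).round(3).tolist())
        p,M=np.array([x,y,z]),T
E
python3 -c "
from h import *
plan((.45,-.25,.28,56),(.5,.03,.28,95),(.448,.254,.12,130.))"
```

```text
pos [ 0.148  -0.6325  0.226 ] rpy [-179.93   -0.     13.17] t 0.2 open 1.0 F [-1.2 -0.5 -0. ] 0.0
(0.45, -0.25, 0.28, 56) delta [0.763, -0.607, -0.107] rot [-0.001, -0.001, -0.952]
(0.5, 0.03, 0.28, 95) delta [0.52, -0.23, -0.0] rot [0.0, 0.0, -0.867]
(0.448, 0.254, 0.12, 130.0) delta [0.455, -0.065, 0.32] rot [0.0, 0.0, -0.778]
```

```bash
python3 -m inch '[{"gripper":0.5,"delta_pos":[0,0,-0.1],"rotation":[0,0,0]},{"gripper":0.5,"delta_pos":[0.763,-0.607,-0.107],"rotation":[0,0,-0.952]},{"gripper":0.5,"delta_pos":[0.763,-0.607,-0.107],"rotation":[0,0,-0.952]},{"gripper":0.5,"delta_pos":[0.763,-0.607,-0.107],"rotation":[0,0,-0.952]},{"gripper":0.5,"delta_pos":[0.763,-0.607,-0.107],"rotation":[0,0,-0.952]},{"gripper":0.5,"delta_pos":[0.763,-0.607,-0.107],"rotation":[0,0,-0.952]},{"gripper":0.5,"delta_pos":[0.763,-0.607,-0.107],"rotation":[0,0,-0.952]},{"gripper":0.5,"delta_pos":[0.763,-0.607,-0.107],"rotation":[0,0,-0.952]},{"gripper":0.5,"delta_pos":[0.763,-0.607,-0.107],"rotation":[0,0,-0.952]},{"gripper":0.5,"delta_pos":[0.763,-0.607,-0.107],"rotation":[0,0,-0.952]},{"gripper":0.5,"delta_pos":[0.763,-0.607,-0.107],"rotation":[0,0,-0.952]},{"gripper":0.5,"delta_pos":[0.763,-0.607,-0.107],"rotation":[0,0,-0.952]}]'
python3 -c "
from h import *
plan((.5,.03,.28,95),(.448,.254,.12,130.));print(env.get_obs()['joints'].round(2))"
```

```text
time_s: 1.2
eef_pos: [0.4329, -0.2718, 0.2797]
ee_rot: [3.141, 0.001, 0.977]
wrist_force: [1.1, -1.7, -0.0]
opening: 0.502
finger_force: 0.0
pos [ 0.4329 -0.2718  0.2797] rpy [1.7997e+02 4.0000e-02 5.5990e+01] t 1.2 open 0.502 F [ 1.1 -1.7 -0. ] 0.0
(0.5, 0.03, 0.28, 95) delta [0.575, -0.226, -0.001] rot [0.0, 0.001, -0.867]
(0.448, 0.254, 0.12, 130.0) delta [0.455, -0.065, 0.32] rot [0.0, 0.0, -0.778]
[ 1.2   0.25 -0.81  1.82  0.2   1.15 -0.26]
```

```bash
python3 -m inch '[{"gripper":0.5,"delta_pos":[0.575,-0.226,0],"rotation":[0,0,-0.867]},{"gripper":0.5,"delta_pos":[0.575,-0.226,0],"rotation":[0,0,-0.867]},{"gripper":0.5,"delta_pos":[0.575,-0.226,0],"rotation":[0,0,-0.867]},{"gripper":0.5,"delta_pos":[0.575,-0.226,0],"rotation":[0,0,-0.867]},{"gripper":0.5,"delta_pos":[0.575,-0.226,0],"rotation":[0,0,-0.867]},{"gripper":0.5,"delta_pos":[0.575,-0.226,0],"rotation":[0,0,-0.867]},{"gripper":0.5,"delta_pos":[0.575,-0.226,0],"rotation":[0,0,-0.867]},{"gripper":0.5,"delta_pos":[0.575,-0.226,0],"rotation":[0,0,-0.867]},{"gripper":0.5,"delta_pos":[0.575,-0.226,0],"rotation":[0,0,-0.867]}]'
python3 -m inch '[{"gripper":0.5,"delta_pos":[0.455,-0.065,0.32],"rotation":[0,0,-0.778]},{"gripper":0.5,"delta_pos":[0.455,-0.065,0.32],"rotation":[0,0,-0.778]},{"gripper":0.5,"delta_pos":[0.455,-0.065,0.32],"rotation":[0,0,-0.778]},{"gripper":0.5,"delta_pos":[0.455,-0.065,0.32],"rotation":[0,0,-0.778]},{"gripper":0.5,"delta_pos":[0.455,-0.065,0.32],"rotation":[0,0,-0.778]},{"gripper":0.5,"delta_pos":[0.455,-0.065,0.32],"rotation":[0,0,-0.778]},{"gripper":0.5,"delta_pos":[0.455,-0.065,0.32],"rotation":[0,0,-0.778]},{"gripper":0.5,"delta_pos":[0.455,-0.065,0.32],"rotation":[0,0,-0.778]},{"gripper":0.5,"delta_pos":[0.455,-0.065,0.32],"rotation":[0,0,-0.778]},{"gripper":0.5,"delta_pos":[0.455,-0.065,0.32],"rotation":[0,0,-0.778]},{"gripper":0.5,"delta_pos":[0.455,-0.065,0.32],"rotation":[0,0,-0.778]},{"gripper":0.5,"delta_pos":[0.455,-0.065,0.32],"rotation":[0,0,-0.778]}]'
python3 -c "
from h import *
plan((.448,.254,.047,130.));print(env.get_obs()['joints'].round(2))"
```

```text
time_s: 1.95
eef_pos: [0.4995, 0.0342, 0.2801]
ee_rot: [3.14, -0.002, 1.667]
wrist_force: [0.3, 0.1, 0.4]
opening: 0.504
finger_force: 0.0
time_s: 2.95
eef_pos: [0.4485, 0.2501, 0.1201]
ee_rot: [3.141, 0.002, 2.266]
wrist_force: [0.7, -0.1, 0.2]
opening: 0.502
finger_force: 0.0
pos [0.4485 0.2501 0.1201] rpy [1.7996e+02 9.0000e-02 1.2984e+02] t 2.95 open 0.502 F [ 0.7 -0.1  0.2] 0.0
(0.448, 0.254, 0.047, 130.0) delta [0.007, 0.004, 0.146] rot [0.001, 0.002, -0.004]
[ 0.23  0.58 -1.01  1.97  0.62  0.94 -0.4 ]
```

```bash
python3 -m inch '[{"gripper":0.5,"delta_pos":[0.007,0.004,0.05],"rotation":[0,0,0]},{"gripper":0.5,"delta_pos":[0.007,0.004,0.1],"rotation":[0,0,0]},{"gripper":0.5,"delta_pos":[0.007,0.004,0.146],"rotation":[0,0,0]},{"gripper":0.5,"delta_pos":[0.007,0.004,0.146],"rotation":[0,0,0]},{"gripper":0.5,"delta_pos":[0.007,0.004,0.146],"rotation":[0,0,0]},{"gripper":0,"delta_pos":[0.007,0.004,0.146],"rotation":[0,0,0]},{"gripper":0,"delta_pos":[0.007,0.004,0.146],"rotation":[0,0,0]},{"gripper":0,"delta_pos":[0.007,0.004,0.146],"rotation":[0,0,0]},{"gripper":0,"delta_pos":[0.007,0.004,0.146],"rotation":[0,0,0]},{"gripper":0,"delta_pos":[0.007,0.004,0.146],"rotation":[0,0,0]},{"gripper":0,"delta_pos":[0.007,0.004,0.146],"rotation":[0,0,0]},{"gripper":0,"delta_pos":[0.007,0.004,0.146],"rotation":[0,0,0]}]'
python3 - <<'E'
from h import *
plan((.5,.05,.16,100),(.475,-.205,.12,70))
im,_=env.read_camera("scene"); cv2.imwrite("pics/g1.png",cv2.resize(im[180:330,280:480],None,fx=3,fy=3))
E
```

```text
time_s: 3.95
eef_pos: [0.4468, 0.2559, 0.047]
ee_rot: [3.141, 0.001, 2.269]
wrist_force: [-0.2, -1.2, 4.4]
opening: 0.156
finger_force: 30.0
pos [0.4468 0.2559 0.047 ] rpy [1.7995e+02 4.0000e-02 1.3003e+02] t 3.95 open 0.156 F [-0.2 -1.2  4.4] 30.0
(0.5, 0.05, 0.16, 100) delta [-0.384, -0.183, -0.226] rot [0.001, 0.001, 0.667]
(0.475, -0.205, 0.12, 70) delta [-0.494, -0.138, 0.08] rot [-0.0, -0.0, 0.667]
```

View pics/g1.png

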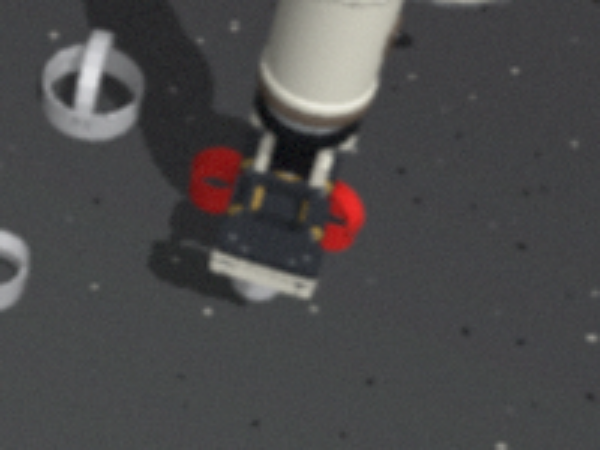

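The picture shows the gripper closed on the steel cutter at crop (262,285), with the red look-alikes at (215,180) and (340,215) untouched. I lift and carry it to the tin.

```bash
python3 -m inch '[{"gripper":0,"delta_pos":[0,0,-0.05],"rotation":[0,0,0]},{"gripper":0,"delta_pos":[0,0,-0.12],"rotation":[0,0,0]},{"gripper":0,"delta_pos":[0,0,-0.2],"rotation":[0,0,0]},{"gripper":0,"delta_pos":[-0.384,-0.183,-0.226],"rotation":[0,0,0.667]},{"gripper":0,"delta_pos":[-0.384,-0.183,-0.226],"rotation":[0,0,0.667]},{"gripper":0,"delta_pos":[-0.384,-0.183,-0.226],"rotation":[0,0,0.667]},{"gripper":0,"delta_pos":[-0.384,-0.183,-0.226],"rotation":[0,0,0.667]},{"gripper":0,"delta_pos":[-0.384,-0.183,-0.226],"rotation":[0,0,0.667]},{"gripper":0,"delta_pos":[-0.384,-0.183,-0.226],"rotation":[0,0,0.667]},{"gripper":0,"delta_pos":[-0.384,-0.183,-0.226],"rotation":[0,0,0.667]},{"gripper":0,"delta_pos":[-0.384,-0.183,-0.226],"rotation":[0,0,0.667]}]'
python3 -m inch '[{"gripper":0,"delta_pos":[-0.494,-0.138,0.08],"rotation":[0,0,0.667]},{"gripper":0,"delta_pos":[-0.494,-0.138,0.08],"rotation":[0,0,0.667]},{"gripper":0,"delta_pos":[-0.494,-0.138,0.08],"rotation":[0,0,0.667]},{"gripper":0,"delta_pos":[-0.494,-0.138,0.08],"rotation":[0,0,0.667]},{"gripper":0,"delta_pos":[-0.494,-0.138,0.08],"rotation":[0,0,0.667]},{"gripper":0,"delta_pos":[-0.494,-0.138,0.08],"rotation":[0,0,0.667]},{"gripper":0,"delta_pos":[-0.494,-0.138,0.08],"rotation":[0,0,0.667]},{"gripper":0,"delta_pos":[-0.494,-0.138,0.08],"rotation":[0,0,0.667]},{"gripper":0,"delta_pos":[-0.494,-0.138,0.08],"rotation":[0,0,0.667]},{"gripper":0,"delta_pos":[-0.494,-0.138,0.08],"rotation":[0,0,0.667]},{"gripper":0,"delta_pos":[-0.494,-0.138,0.08],"rotation":[0,0,0.667]}]'
python3 - <<'E'
from h import *
plan((.475,-.205,.054,70))
for n in("top","scene"):
    w,h,im=cloud(n)
    s=(abs(w[:,:2]-[.475,-.205]).max(1)<.07)&(w[:,2]>.045)&(w[:,2]<.12); print(n,s.sum(),w[s].mean(0).round(3),w[s][:,2].min())
    if n=="scene": cv2.imwrite("pics/p1.png",cv2.resize(im[80:240,180:360],None,fx=3.5,fy=3.5))
E
```

```text
time_s: 4.92
eef_pos: [0.4994, 0.0502, 0.1593]
ee_rot: [-3.141, -0.001, 1.745]
wrist_force: [-1.0, 1.5, -1.0]
opening: 0.16
finger_force: 30.0
time_s: 5.83
eef_pos: [0.4756, -0.2022, 0.1198]
ee_rot: [3.141, -0.001, 1.227]
wrist_force: [-0.6, 0.8, -0.8]
opening: 0.158
finger_force: 30.0
pos [ 0.4756 -0.2022  0.1198] rpy [ 1.7998e+02 -6.0000e-02  7.0280e+01] t 5.83 open 0.158 F [-0.6  0.8 -0.8] 30.0
(0.475, -0.205, 0.054, 70) delta [-0.006, 0.001, 0.132] rot [0.0, -0.001, 0.006]<stdin>:5: RuntimeWarning: Mean of empty slice.
  ret = um.true_divide(
Traceback (most recent call last):
ValueError: zero-size array to reduction operation minimum which has no identity
```

Run:
```python
from h import *
im,_=env.read_camera("scene"); cv2.imwrite("pics/p1.png",cv2.resize(im[80:240,180:360],None,fx=3.5,fy=3.5))
```

```text
(no output)
```

View pics/p1.png

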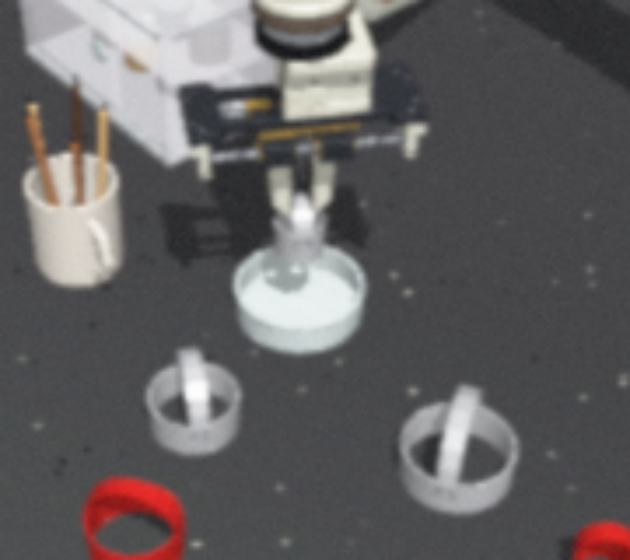

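The picture shows cutter_1 hanging upright in the fingers at (300,240) above the tin at (300,298). I lower and release it.

```bash
python3 -m inch '[{"gripper":0,"delta_pos":[-0.006,0.001,0.05],"rotation":[0,0,0]},{"gripper":0,"delta_pos":[-0.006,0.001,0.09],"rotation":[0,0,0]},{"gripper":0,"delta_pos":[-0.006,0.001,0.12],"rotation":[0,0,0]},{"gripper":0,"delta_pos":[-0.006,0.001,0.131],"rotation":[0,0,0]},{"gripper":0,"delta_pos":[-0.006,0.001,0.136],"rotation":[0,0,0]},{"gripper":0,"delta_pos":[-0.006,0.001,0.139],"rotation":[0,0,0]},{"gripper":0,"delta_pos":[-0.006,0.001,0.139],"rotation":[0,0,0]},{"gripper":0,"delta_pos":[-0.006,0.001,0.139],"rotation":[0,0,0]}]'
python3 -m inch '[{"gripper":0.25,"delta_pos":[0,0,0],"rotation":[0,0,0]},{"gripper":0.4,"delta_pos":[0,0,0],"rotation":[0,0,0]},{"gripper":0.4,"delta_pos":[0,0,0],"rotation":[0,0,0]},{"gripper":0.4,"delta_pos":[0,0,0],"rotation":[0,0,0]},{"gripper":0.4,"delta_pos":[0,0,-0.05],"rotation":[0,0,0]},{"gripper":0.4,"delta_pos":[0,0,-0.12],"rotation":[0,0,0]},{"gripper":0.4,"delta_pos":[0,0,-0.2],"rotation":[0,0,0]},{"gripper":0.4,"delta_pos":[0,0,-0.2],"rotation":[0,0,0]}]'
python3 -c "
from h import *
plan((.55,-.02,.16,107),(.6447,.1486,.12,144),(.6447,.1486,.055,144));print(env.get_obs()['joints'].round(2))"
```

```text
time_s: 6.6
eef_pos: [0.475, -0.2084, 0.0509]
ee_rot: [3.14, 0.0, 1.222]
wrist_force: [-0.3, 0.2, -0.7]
opening: 0.161
finger_force: 30.0
time_s: 7.27
eef_pos: [0.4788, -0.2091, 0.1566]
ee_rot: [3.131, 0.001, 1.222]
wrist_force: [1.5, 0.0, -0.2]
opening: 0.398
finger_force: 0.0
pos [ 0.4788 -0.2091  0.1566] rpy [1.794e+02 6.000e-02 7.004e+01] t 7.27 open 0.398 F [ 1.5  0.  -0.2] 0.0
(0.55, -0.02, 0.16, 107) delta [0.404, 0.005, -0.007] rot [0.012, 0.006, -0.821]
(0.6447, 0.1486, 0.12, 144) delta [0.267, 0.28, 0.08] rot [-0.0, 0.0, -0.822]
(0.6447, 0.1486, 0.055, 144) delta [0.0, -0.0, 0.13] rot [0.0, 0.0, 0.0]
[ 1.    0.43 -0.78  1.94  0.38  0.92 -0.32]
```

```bash
python3 -m inch '[{"gripper":0.5,"delta_pos":[0.404,0.005,-0.007],"rotation":[0,0,-0.821]},{"gripper":0.5,"delta_pos":[0.404,0.005,-0.007],"rotation":[0,0,-0.821]},{"gripper":0.5,"delta_pos":[0.404,0.005,-0.007],"rotation":[0,0,-0.821]},{"gripper":0.5,"delta_pos":[0.404,0.005,-0.007],"rotation":[0,0,-0.821]},{"gripper":0.5,"delta_pos":[0.404,0.005,-0.007],"rotation":[0,0,-0.821]},{"gripper":0.5,"delta_pos":[0.404,0.005,-0.007],"rotation":[0,0,-0.821]},{"gripper":0.5,"delta_pos":[0.404,0.005,-0.007],"rotation":[0,0,-0.821]}]'
python3 -m inch '[{"gripper":0.5,"delta_pos":[0.267,0.28,0.08],"rotation":[0,0,-0.822]},{"gripper":0.5,"delta_pos":[0.267,0.28,0.08],"rotation":[0,0,-0.822]},{"gripper":0.5,"delta_pos":[0.267,0.28,0.08],"rotation":[0,0,-0.822]},{"gripper":0.5,"delta_pos":[0.267,0.28,0.08],"rotation":[0,0,-0.822]},{"gripper":0.5,"delta_pos":[0.267,0.28,0.08],"rotation":[0,0,-0.822]},{"gripper":0.5,"delta_pos":[0.267,0.28,0.08],"rotation":[0,0,-0.822]},{"gripper":0.5,"delta_pos":[0.267,0.28,0.08],"rotation":[0,0,-0.822]},{"gripper":0.5,"delta_pos":[0.267,0.28,0.08],"rotation":[0,0,-0.822]},{"gripper":0.5,"delta_pos":[0.267,0.28,0.08],"rotation":[0,0,-0.822]},{"gripper":0.5,"delta_pos":[0.267,0.28,0.08],"rotation":[0,0,-0.822]},{"gripper":0.5,"delta_pos":[0.267,0.28,0.08],"rotation":[0,0,-0.822]}]'
python3 - <<'E'
from h import *
plan((.6447,.1486,.0555,144))
cl=[]
for n in("top","scene"):
    w,h,im=cloud(n); cl.append((w,h))
    if n=="scene": cv2.imwrite("pics/p2.png",cv2.resize(im[120:290,180:360],None,fx=3.5,fy=3.5))
    w=w[h[:,1]<90]; h=0
    s=(np.hypot(*(w[:,:2]-[.475,-.205]).T)<.045)&(w[:,2]>.01)&(w[:,2]<.07); print(n,s.sum(),circ(w[s&(w[:,2]<.035)][:,:2],.0205,[.475,-.205]),np.sort(w[s][:,2])[-4:])
    s=(np.hypot(*(w[:,:2]-[.475,-.205]).T)<.075)&(np.hypot(*(w[:,:2]-[.475,-.205]).T)>.045)&(w[:,2]>.02)&(w[:,2]<.04);print(circ(w[s][:,:2],.055,[.475,-.205]))
E
```

```text
time_s: 7.85
eef_pos: [0.5461, -0.016, 0.1538]
ee_rot: [3.14, -0.001, 1.872]
wrist_force: [0.1, -0.8, -0.4]
opening: 0.5
finger_force: 0.0
time_s: 8.77
eef_pos: [0.6409, 0.1471, 0.114]
ee_rot: [-3.141, 0.001, 2.509]
wrist_force: [0.9, 0.3, -0.1]
opening: 0.506
finger_force: 0.0
pos [0.6409 0.1471 0.114 ] rpy [-1.7996e+02  8.0000e-02  1.4376e+02] t 8.77 open 0.506 F [ 0.9  0.3 -0.1] 0.0
(0.6447, 0.1486, 0.0555, 144) delta [-0.004, 0.007, 0.117] rot [-0.001, 0.002, -0.005]
top 110 (array([ 0.47431568, -0.2098001 ]), np.float64(0.010869444980924734)) [0.05976641 0.06000259 0.06204613 0.06244964]
(array([ 0.47357998, -0.20627411]), np.float64(0.0010326574844460726))
scene 71 (array([ 0.47637299, -0.20835737]), np.float64(0.002199195802890218)) [0.05594392 0.05632356 0.05720154 0.06046015]
(array([ 0.47713054, -0.20398801]), np.float64(0.001892074904207105))
```

View pics/p2.png

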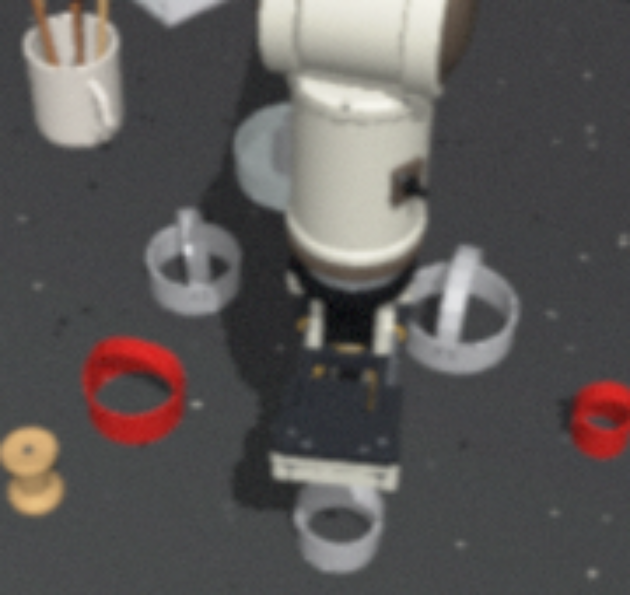

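The arm partly hides the tin in the scene view. The top-view fit puts cutter_1 in the tin about 4 mm from its centre, with its crown at the standing height. The gripper is over cutter_2 (crop (340,520)), so I descend and grasp.

```bash
python3 -m inch '[{"gripper":0.5,"delta_pos":[-0.004,0.007,0.05],"rotation":[0,0,0]},{"gripper":0.5,"delta_pos":[-0.004,0.007,0.09],"rotation":[0,0,0]},{"gripper":0.5,"delta_pos":[-0.004,0.007,0.117],"rotation":[0,0,0]},{"gripper":0.5,"delta_pos":[-0.004,0.007,0.117],"rotation":[0,0,0]},{"gripper":0.5,"delta_pos":[-0.004,0.007,0.117],"rotation":[0,0,0]},{"gripper":0.2,"delta_pos":[-0.004,0.007,0.117],"rotation":[0,0,0]},{"gripper":0,"delta_pos":[-0.004,0.007,0.117],"rotation":[0,0,0]},{"gripper":0,"delta_pos":[-0.004,0.007,0.117],"rotation":[0,0,0]},{"gripper":0,"delta_pos":[-0.004,0.007,0.117],"rotation":[0,0,0]},{"gripper":0,"delta_pos":[-0.004,0.007,0.117],"rotation":[0,0,0]},{"gripper":0,"delta_pos":[-0.004,0.007,0.117],"rotation":[0,0,0]},{"gripper":0,"delta_pos":[-0.004,0.007,0.117],"rotation":[0,0,0]}]'
python3 -c "
from h import *
plan((.55,-.02,.18,107),(.475,-.2075,.16,70))"
```

```text
time_s: 9.87
eef_pos: [0.6445, 0.1507, 0.0555]
ee_rot: [3.142, 0.001, 2.512]
wrist_force: [-0.4, -0.5, 2.0]
opening: 0.159
finger_force: 30.0
pos [0.6445 0.1507 0.0555] rpy [1.7999e+02 3.0000e-02 1.4393e+02] t 9.87 open 0.159 F [-0.4 -0.5  2. ] 30.0
(0.55, -0.02, 0.18, 107) delta [-0.048, -0.387, -0.249] rot [0.0, 0.001, 0.821]
(0.475, -0.2075, 0.16, 70) delta [-0.315, -0.253, 0.04] rot [-0.0, -0.0, 0.822]
```

```bash
python3 -m inch '[{"gripper":0,"delta_pos":[0,0,-0.05],"rotation":[0,0,0]},{"gripper":0,"delta_pos":[0,0,-0.12],"rotation":[0,0,0]},{"gripper":0,"delta_pos":[0,0,-0.2],"rotation":[0,0,0]},{"gripper":0,"delta_pos":[-0.048,-0.387,-0.249],"rotation":[0,0,0.821]},{"gripper":0,"delta_pos":[-0.048,-0.387,-0.249],"rotation":[0,0,0.821]},{"gripper":0,"delta_pos":[-0.048,-0.387,-0.249],"rotation":[0,0,0.821]},{"gripper":0,"delta_pos":[-0.048,-0.387,-0.249],"rotation":[0,0,0.821]},{"gripper":0,"delta_pos":[-0.048,-0.387,-0.249],"rotation":[0,0,0.821]},{"gripper":0,"delta_pos":[-0.048,-0.387,-0.249],"rotation":[0,0,0.821]},{"gripper":0,"delta_pos":[-0.048,-0.387,-0.249],"rotation":[0,0,0.821]}]'
python3 -m inch '[{"gripper":0,"delta_pos":[-0.315,-0.253,0.04],"rotation":[0,0,0.822]},{"gripper":0,"delta_pos":[-0.315,-0.253,0.04],"rotation":[0,0,0.822]},{"gripper":0,"delta_pos":[-0.315,-0.253,0.04],"rotation":[0,0,0.822]},{"gripper":0,"delta_pos":[-0.315,-0.253,0.04],"rotation":[0,0,0.822]},{"gripper":0,"delta_pos":[-0.315,-0.253,0.04],"rotation":[0,0,0.822]},{"gripper":0,"delta_pos":[-0.315,-0.253,0.04],"rotation":[0,0,0.822]},{"gripper":0,"delta_pos":[-0.315,-0.253,0.04],"rotation":[0,0,0.822]},{"gripper":0,"delta_pos":[-0.315,-0.253,0.04],"rotation":[0,0,0.822]},{"gripper":0,"delta_pos":[-0.315,-0.253,0.04],"rotation":[0,0,0.822]},{"gripper":0,"delta_pos":[-0.315,-0.253,0.04],"rotation":[0,0,0.822]},{"gripper":0,"delta_pos":[-0.315,-0.253,0.04],"rotation":[0,0,0.822]},{"gripper":0,"delta_pos":[-0.315,-0.253,0.04],"rotation":[0,0,0.822]}]'
python3 - <<'E'
from h import *
plan((.475,-.2075,.0595,70))
w,h,im=cloud("scene"); cv2.imwrite("pics/p3.png",cv2.resize(im[80:220,200:340],None,fx=4,fy=4))
s=(np.hypot(*(w[:,:2]-[.475,-.2075]).T)<.05)&(w[:,2]>.098)&(w[:,2]<.132); print(s.sum(),circ(w[s][:,:2],.0285,[.475,-.2075]))
E
```

```text
time_s: 10.7
eef_pos: [0.5494, -0.0223, 0.1798]
ee_rot: [-3.141, 0.002, 1.863]
wrist_force: [-0.2, 0.3, -0.7]
opening: 0.157
finger_force: 30.0
time_s: 11.7
eef_pos: [0.4754, -0.2061, 0.1596]
ee_rot: [3.141, -0.0, 1.224]
wrist_force: [-0.5, 0.2, -0.8]
opening: 0.159
finger_force: 30.0
pos [ 0.4754 -0.2061  0.1596] rpy [ 1.7999e+02 -2.0000e-02  7.0150e+01] t 11.7 open 0.159 F [-0.5  0.2 -0.8] 30.0
(0.475, -0.2075, 0.0595, 70) delta [-0.003, 0.0, 0.2] rot [0.0, -0.001, 0.003]
216 (array([ 0.47701829, -0.20569395]), np.float64(0.0017206416823721815))
```

View pics/p3.png

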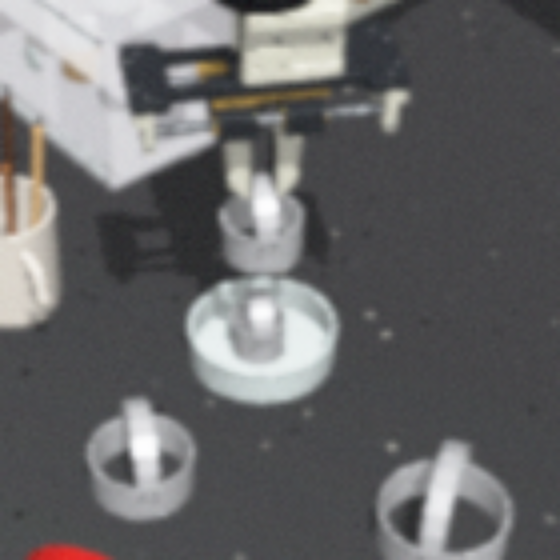

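The picture shows cutter_2 held upright at (262,230), directly above cutter_1, which stands in the tin at (260,325). I lower it.

```bash
python3 -m inch '[{"gripper":0,"delta_pos":[-0.003,0,0.06],"rotation":[0,0,0]},{"gripper":0,"delta_pos":[-0.003,0,0.08],"rotation":[0,0,0]},{"gripper":0,"delta_pos":[-0.003,0,0.1],"rotation":[0,0,0]},{"gripper":0,"delta_pos":[-0.003,0,0.12],"rotation":[0,0,0]},{"gripper":0,"delta_pos":[-0.003,0,0.14],"rotation":[0,0,0]},{"gripper":0,"delta_pos":[-0.003,0,0.16],"rotation":[0,0,0]},{"gripper":0,"delta_pos":[-0.003,0,0.18],"rotation":[0,0,0]},{"gripper":0,"delta_pos":[-0.003,0,0.192],"rotation":[0,0,0]},{"gripper":0,"delta_pos":[-0.003,0,0.198],"rotation":[0,0,0]},{"gripper":0,"delta_pos":[-0.003,0,0.2],"rotation":[0,0,0]},{"gripper":0,"delta_pos":[-0.003,0,0.2],"rotation":[0,0,0]},{"gripper":0,"delta_pos":[-0.003,0,0.2],"rotation":[0,0,0]}]'
python3 -m inch '[{"gripper":0.25,"delta_pos":[0,0,0],"rotation":[0,0,0]},{"gripper":0.4,"delta_pos":[0,0,0],"rotation":[0,0,0]},{"gripper":0.4,"delta_pos":[0,0,0],"rotation":[0,0,0]},{"gripper":0.4,"delta_pos":[0,0,0],"rotation":[0,0,0]},{"gripper":0.4,"delta_pos":[0,0,-0.05],"rotation":[0,0,0]},{"gripper":0.4,"delta_pos":[0,0,-0.12],"rotation":[0,0,0]},{"gripper":0.4,"delta_pos":[0,0,-0.2],"rotation":[0,0,0]},{"gripper":0.4,"delta_pos":[0,0,-0.2],"rotation":[0,0,0]},{"gripper":0.4,"delta_pos":[0,0,-0.2],"rotation":[0,0,0]}]'
python3 -c "
from h import *
plan((.6195,-.127,.15,72.5),(.6195,-.127,.0635,72.5));print(env.get_obs()['joints'].round(2))"
```

```text
time_s: 12.75
eef_pos: [0.4747, -0.2087, 0.0599]
ee_rot: [3.141, 0.0, 1.222]
wrist_force: [0.2, -0.3, -1.0]
opening: 0.158
finger_force: 30.0
time_s: 13.5
eef_pos: [0.4762, -0.2096, 0.162]
ee_rot: [3.136, 0.001, 1.221]
wrist_force: [0.1, -0.6, -0.7]
opening: 0.401
finger_force: 0.0
pos [ 0.4762 -0.2096  0.162 ] rpy [1.7969e+02 8.0000e-02 6.9980e+01] t 13.5 open 0.401 F [ 0.1 -0.6 -0.7] 0.0
(0.6195, -0.127, 0.15, 72.5) delta [0.253, 0.213, 0.025] rot [0.007, 0.002, -0.056]
(0.6195, -0.127, 0.0635, 72.5) delta [0.0, -0.0, 0.173] rot [0.0, 0.0, 0.0]
[ 1.02  0.43 -0.81  1.93  0.39  0.94 -0.33]
```

```bash
python3 -m inch '[{"gripper":0.5,"delta_pos":[0.253,0.213,0.025],"rotation":[0,0,-0.056]},{"gripper":0.5,"delta_pos":[0.253,0.213,0.025],"rotation":[0,0,-0.056]},{"gripper":0.5,"delta_pos":[0.253,0.213,0.025],"rotation":[0,0,-0.056]},{"gripper":0.5,"delta_pos":[0.253,0.213,0.025],"rotation":[0,0,-0.056]},{"gripper":0.5,"delta_pos":[0.253,0.213,0.025],"rotation":[0,0,-0.056]},{"gripper":0.5,"delta_pos":[0.253,0.213,0.025],"rotation":[0,0,-0.056]},{"gripper":0.5,"delta_pos":[0.253,0.213,0.025],"rotation":[0,0,-0.056]},{"gripper":0.5,"delta_pos":[0.253,0.213,0.025],"rotation":[0,0,-0.056]}]'
python3 - <<'E'
from h import *
plan((.6195,-.127,.0635,72.5))
for n in("top","scene"):
    w,h,im=cloud(n)
    if n=="scene": cv2.imwrite("pics/p4.png",cv2.resize(im[110:250,190:330],None,fx=4,fy=4))
    else: cv2.imwrite("/tmp/t4.png",im)
    s=(np.hypot(*(w[:,:2]-[.475,-.207]).T)<.04)&(w[:,2]>.028)&(w[:,2]<.039); print(n,s.sum(),circ(w[s][:,:2],.0285,[.475,-.207]))
E
```

```text
time_s: 14.17
eef_pos: [0.616, -0.1276, 0.1459]
ee_rot: [-3.139, 0.001, 1.265]
wrist_force: [-0.5, -0.9, -0.6]
opening: 0.503
finger_force: 0.0
pos [ 0.616  -0.1276  0.1459] rpy [-1.7988e+02  9.0000e-02  7.2450e+01] t 14.17 open 0.503 F [-0.5 -0.9 -0.6] 0.0
(0.6195, -0.127, 0.0635, 72.5) delta [0.003, 0.007, 0.165] rot [-0.003, 0.002, -0.001]
top 0 (array([ 0.475, -0.207]), np.float64(nan))
scene 116 (array([ 0.47666335, -0.20779106]), np.float64(0.004771882816371172))
  return _methods._mean(a, axis=axis, dtype=dtype,
  ret = ret.dtype.type(ret / rcount)
```

View pics/p4.png

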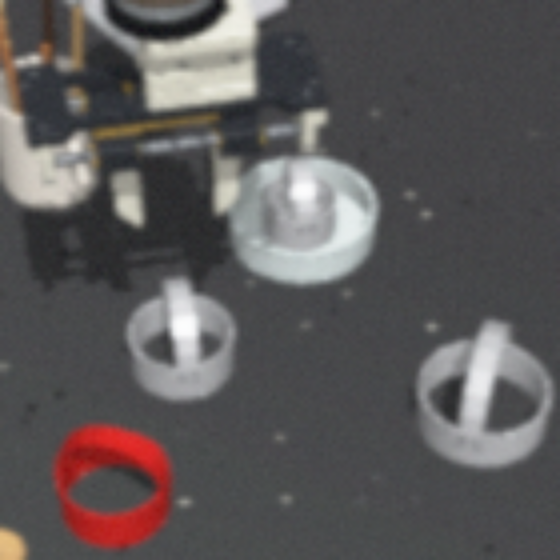

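The picture shows cutter_2 standing over cutter_1 in the tin at (300,205). The mug overlaps the gripper only in perspective, about 0.2 m away. I grasp cutter_3 next.

```bash
python3 -m inch '[{"gripper":0.5,"delta_pos":[0.003,0.007,0.06],"rotation":[0,0,0]},{"gripper":0.5,"delta_pos":[0.003,0.007,0.12],"rotation":[0,0,0]},{"gripper":0.5,"delta_pos":[0.003,0.007,0.165],"rotation":[0,0,0]},{"gripper":0.5,"delta_pos":[0.003,0.007,0.165],"rotation":[0,0,0]},{"gripper":0.5,"delta_pos":[0.003,0.007,0.165],"rotation":[0,0,0]},{"gripper":0.2,"delta_pos":[0.003,0.007,0.165],"rotation":[0,0,0]},{"gripper":0,"delta_pos":[0.003,0.007,0.165],"rotation":[0,0,0]},{"gripper":0,"delta_pos":[0.003,0.007,0.165],"rotation":[0,0,0]},{"gripper":0,"delta_pos":[0.003,0.007,0.165],"rotation":[0,0,0]},{"gripper":0,"delta_pos":[0.003,0.007,0.165],"rotation":[0,0,0]},{"gripper":0,"delta_pos":[0.003,0.007,0.165],"rotation":[0,0,0]},{"gripper":0,"delta_pos":[0.003,0.007,0.165],"rotation":[0,0,0]}]'
python3 - <<'E'
from h import *
plan((.6195,-.127,.175,72.5),(.475,-.206,.175,70))
w,h,im=cloud("scene")
s=(np.hypot(*(w[:,:2]-[.476,-.207]).T)<.03)&(w[:,2]>.04); p=w[s];print(np.sort(p[:,2])[-6:].round(4)); print("crown xy",p[p[:,2]>.06][:,:2].mean(0))
E
```

```text
time_s: 15.27
eef_pos: [0.6219, -0.1259, 0.0652]
ee_rot: [3.141, 0.0, 1.266]
wrist_force: [-0.8, 0.2, 3.9]
opening: 0.157
finger_force: 30.0
pos [ 0.6219 -0.1259  0.0652] rpy [1.7995e+02 1.0000e-02 7.2520e+01] t 15.27 open 0.157 F [-0.8  0.2  3.9] 30.0
(0.6195, -0.127, 0.175, 72.5) delta [-0.003, -0.004, -0.22] rot [0.001, 0.0, 0.001]
(0.475, -0.206, 0.175, 70) delta [-0.238, -0.228, -0.0] rot [0.0, -0.0, 0.056]
[]
crown xy [nan nan]<stdin>:4: RuntimeWarning: Mean of empty slice.
  ret = um.true_divide(
```

```bash
python3 -m inch '[{"gripper":0,"delta_pos":[0,0,-0.05],"rotation":[0,0,0]},{"gripper":0,"delta_pos":[0,0,-0.12],"rotation":[0,0,0]},{"gripper":0,"delta_pos":[0,0,-0.19],"rotation":[0,0,0]},{"gripper":0,"delta_pos":[-0.003,-0.004,-0.22],"rotation":[0,0,0]},{"gripper":0,"delta_pos":[-0.003,-0.004,-0.22],"rotation":[0,0,0]}]'
python3 -m inch '[{"gripper":0,"delta_pos":[-0.08,-0.076,0],"rotation":[0,0,0.056]},{"gripper":0,"delta_pos":[-0.15,-0.15,0],"rotation":[0,0,0.056]},{"gripper":0,"delta_pos":[-0.238,-0.228,0],"rotation":[0,0,0.056]},{"gripper":0,"delta_pos":[-0.238,-0.228,0],"rotation":[0,0,0.056]},{"gripper":0,"delta_pos":[-0.238,-0.228,0],"rotation":[0,0,0.056]},{"gripper":0,"delta_pos":[-0.238,-0.228,0],"rotation":[0,0,0.056]},{"gripper":0,"delta_pos":[-0.238,-0.228,0],"rotation":[0,0,0.056]},{"gripper":0,"delta_pos":[-0.238,-0.228,0],"rotation":[0,0,0.056]},{"gripper":0,"delta_pos":[-0.238,-0.228,0],"rotation":[0,0,0.056]}]'
python3 - <<'E'
from h import *
plan((.475,-.2065,.069,70))
w,h,im=cloud("scene"); cv2.imwrite("pics/p5.png",cv2.resize(im[80:220,200:340],None,fx=4,fy=4))
s=(np.hypot(*(w[:,:2]-[.476,-.206]).T)<.05)&(w[:,2]>.112)&(w[:,2]<.14); print(s.sum(),circ(w[s][:,:2],.0365,[.475,-.2075]))
s=(np.hypot(*(w[:,:2]-[.476,-.207]).T)<.03)&(w[:,2]>.03)&(w[:,2]<.075); p=w[s];print("c2",np.sort(p[:,2])[-6:].round(4),circ(p[p[:,2]<.037][:,:2],.0285,[.476,-.207]))
E
```

```text
time_s: 15.73
eef_pos: [0.6216, -0.1267, 0.1788]
ee_rot: [3.135, -0.0, 1.266]
wrist_force: [0.4, -0.3, -1.5]
opening: 0.156
finger_force: 30.0
time_s: 16.48
eef_pos: [0.4758, -0.2045, 0.1744]
ee_rot: [3.141, -0.001, 1.224]
wrist_force: [-0.4, 0.1, -1.0]
opening: 0.158
finger_force: 30.0
pos [ 0.4758 -0.2045  0.1744] rpy [ 1.7998e+02 -7.0000e-02  7.0150e+01] t 16.48 open 0.158 F [-0.4  0.1 -1. ] 30.0
(0.475, -0.2065, 0.069, 70) delta [-0.005, -0.0, 0.211] rot [0.0, -0.002, 0.003]
307 (array([ 0.47781393, -0.20560919]), np.float64(0.0016533786091798607))
c2 [0.0662 0.0662 0.0668 0.0679 0.0679 0.0688] (array([ 0.47561819, -0.20702074]), np.float64(0.0051507156142985636))
```

View pics/p5.png

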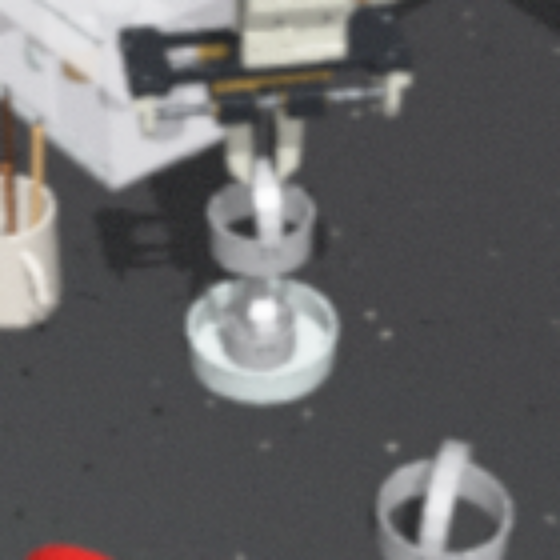

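The picture shows cutter_3 held upright at (262,230), above the c1/c2 nest in the tin at (262,325). I lower it.

```bash
python3 -m inch '[{"gripper":0,"delta_pos":[-0.003,0,0.06],"rotation":[0,0,0]},{"gripper":0,"delta_pos":[-0.003,0,0.08],"rotation":[0,0,0]},{"gripper":0,"delta_pos":[-0.003,0,0.1],"rotation":[0,0,0]},{"gripper":0,"delta_pos":[-0.003,0,0.12],"rotation":[0,0,0]},{"gripper":0,"delta_pos":[-0.003,0,0.14],"rotation":[0,0,0]},{"gripper":0,"delta_pos":[-0.003,0,0.16],"rotation":[0,0,0]},{"gripper":0,"delta_pos":[-0.003,0,0.18],"rotation":[0,0,0]},{"gripper":0,"delta_pos":[-0.003,0,0.198],"rotation":[0,0,0]},{"gripper":0,"delta_pos":[-0.003,0,0.208],"rotation":[0,0,0]},{"gripper":0,"delta_pos":[-0.003,0,0.211],"rotation":[0,0,0]},{"gripper":0,"delta_pos":[-0.003,0,0.211],"rotation":[0,0,0]},{"gripper":0,"delta_pos":[-0.003,0,0.211],"rotation":[0,0,0]}]'
python3 -m inch '[{"gripper":0.25,"delta_pos":[0,0,0],"rotation":[0,0,0]},{"gripper":0.4,"delta_pos":[0,0,0],"rotation":[0,0,0]},{"gripper":0.4,"delta_pos":[0,0,0],"rotation":[0,0,0]},{"gripper":0.4,"delta_pos":[0,0,0],"rotation":[0,0,0]},{"gripper":0.4,"delta_pos":[0,0,-0.05],"rotation":[0,0,0]},{"gripper":0.4,"delta_pos":[0,0,-0.12],"rotation":[0,0,0]},{"gripper":0.4,"delta_pos":[0,0,-0.2],"rotation":[0,0,0]},{"gripper":0.4,"delta_pos":[0,0,-0.2],"rotation":[0,0,0]},{"gripper":0.4,"delta_pos":[0,0,-0.2],"rotation":[0,0,0]}]'
python3 -c "
from h import *
plan((.46,.0237,.15,43),(.46,.0237,.0715,43));print(env.get_obs()['joints'].round(2))"
```

```text
time_s: 17.53
eef_pos: [0.4745, -0.2074, 0.0692]
ee_rot: [3.141, -0.0, 1.222]
wrist_force: [-0.3, -0.3, -1.9]
opening: 0.16
finger_force: 30.0
time_s: 18.28
eef_pos: [0.476, -0.2082, 0.1715]
ee_rot: [3.136, 0.001, 1.221]
wrist_force: [-0.7, 0.0, -0.2]
opening: 0.407
finger_force: 0.0
pos [ 0.476  -0.2082  0.1715] rpy [1.7969e+02 8.0000e-02 6.9980e+01] t 18.28 open 0.407 F [-0.7  0.  -0.2] 0.0
(0.46, 0.0237, 0.15, 43) delta [0.425, -0.189, 0.041] rot [0.007, 0.0, 0.6]
(0.46, 0.0237, 0.0715, 43) delta [0.0, -0.0, 0.157] rot [0.0, 0.0, 0.0]
[ 1.04  0.42 -0.83  1.92  0.38  0.95 -0.32]
```

```bash
python3 -m inch '[{"gripper":0.5,"delta_pos":[0.425,-0.189,0.041],"rotation":[0,0,0.6]},{"gripper":0.5,"delta_pos":[0.425,-0.189,0.041],"rotation":[0,0,0.6]},{"gripper":0.5,"delta_pos":[0.425,-0.189,0.041],"rotation":[0,0,0.6]},{"gripper":0.5,"delta_pos":[0.425,-0.189,0.041],"rotation":[0,0,0.6]},{"gripper":0.5,"delta_pos":[0.425,-0.189,0.041],"rotation":[0,0,0.6]},{"gripper":0.5,"delta_pos":[0.425,-0.189,0.041],"rotation":[0,0,0.6]},{"gripper":0.5,"delta_pos":[0.425,-0.189,0.041],"rotation":[0,0,0.6]},{"gripper":0.5,"delta_pos":[0.425,-0.189,0.041],"rotation":[0,0,0.6]},{"gripper":0.5,"delta_pos":[0.425,-0.189,0.041],"rotation":[0,0,0.6]},{"gripper":0.5,"delta_pos":[0.425,-0.189,0.041],"rotation":[0,0,0.6]}]'
python3 - <<'E'
from h import *
plan((.46,.0237,.0715,43))
for n in("top","scene"):
    w,h,im=cloud(n); r=np.hypot(*(w[:,:2]-[.475,-.207]).T)
    if n=="scene": cv2.imwrite("pics/p6.png",cv2.resize(im[110:250,210:350],None,fx=4,fy=4))
    s=(r<.047)&(r>.025)&(w[:,2]>.03)&(w[:,2]<.04); print(n,s.sum(),circ(w[s][:,:2],.0365,[.475,-.207]),np.sort(w[(r<.03)&(w[:,2]<.09)][:,2])[-6:].round(3))
E
```

```text
time_s: 19.12
eef_pos: [0.4577, 0.0231, 0.1479]
ee_rot: [-3.141, 0.001, 0.748]
wrist_force: [0.4, -1.0, -1.1]
opening: 0.5
finger_force: 0.0
pos [0.4577 0.0231 0.1479] rpy [-1.7997e+02  7.0000e-02  4.2880e+01] t 19.12 open 0.5 F [ 0.4 -1.  -1.1] 0.0
(0.46, 0.0237, 0.0715, 43) delta [0.004, 0.002, 0.153] rot [-0.001, 0.001, -0.003]
top 66 (array([ 0.47426521, -0.21035607]), np.float64(0.004965873984238431)) [0.076 0.077 0.077 0.077 0.078 0.079]
scene 125 (array([ 0.47584654, -0.20784762]), np.float64(0.005057643412999562)) [0.075 0.076 0.076 0.076 0.077 0.077]
```

View pics/p6.png

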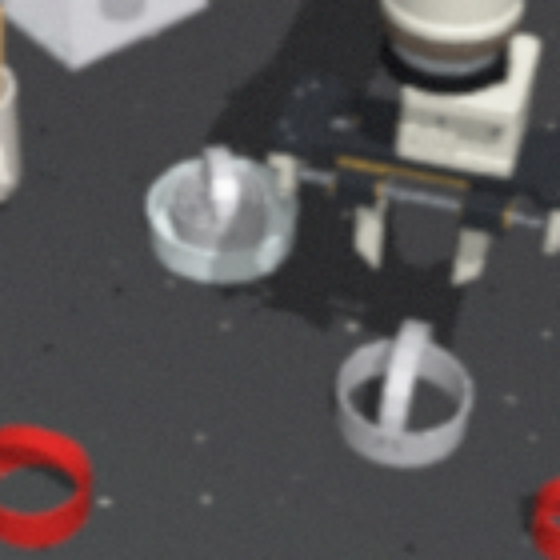

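The picture shows cutter_3 in the tin at (220,210) with its handle on top, at the crown height of a flat stand. The gripper is above cutter_4 at (405,390).

```bash
python3 -m inch '[{"gripper":0.5,"delta_pos":[0.004,0.002,0.06],"rotation":[0,0,0]},{"gripper":0.5,"delta_pos":[0.004,0.002,0.12],"rotation":[0,0,0]},{"gripper":0.5,"delta_pos":[0.004,0.002,0.153],"rotation":[0,0,0]},{"gripper":0.5,"delta_pos":[0.004,0.002,0.154],"rotation":[0,0,0]},{"gripper":0.5,"delta_pos":[0.004,0.002,0.154],"rotation":[0,0,0]},{"gripper":0.2,"delta_pos":[0.004,0.002,0.154],"rotation":[0,0,0]},{"gripper":0,"delta_pos":[0.004,0.002,0.154],"rotation":[0,0,0]},{"gripper":0,"delta_pos":[0.004,0.002,0.154],"rotation":[0,0,0]},{"gripper":0,"delta_pos":[0.004,0.002,0.154],"rotation":[0,0,0]},{"gripper":0,"delta_pos":[0.004,0.002,0.154],"rotation":[0,0,0]},{"gripper":0,"delta_pos":[0.004,0.002,0.154],"rotation":[0,0,0]},{"gripper":0,"delta_pos":[0.004,0.002,0.154],"rotation":[0,0,0]}]'
python3 -c "
from h import *
plan((.46,.0237,.19,43),(.475,-.206,.19,70))"
```

```text
time_s: 20.22
eef_pos: [0.4605, 0.0253, 0.0719]
ee_rot: [3.141, -0.001, 0.751]
wrist_force: [-0.7, 0.4, 2.6]
opening: 0.157
finger_force: 30.1
pos [0.4605 0.0253 0.0719] rpy [ 1.7996e+02 -3.0000e-02  4.3000e+01] t 20.22 open 0.157 F [-0.7  0.4  2.6] 30.1
(0.46, 0.0237, 0.19, 43) delta [-0.003, 0.002, -0.236] rot [0.001, -0.001, 0.0]
(0.475, -0.206, 0.19, 70) delta [-0.291, 0.356, 0.0] rot [-0.0, 0.0, -0.6]
```

```bash
python3 -m inch '[{"gripper":0,"delta_pos":[0,0,-0.05],"rotation":[0,0,0]},{"gripper":0,"delta_pos":[0,0,-0.12],"rotation":[0,0,0]},{"gripper":0,"delta_pos":[0,0,-0.19],"rotation":[0,0,0]},{"gripper":0,"delta_pos":[0,0,-0.236],"rotation":[0,0,0]},{"gripper":0,"delta_pos":[0,0,-0.236],"rotation":[0,0,0]}]'
python3 -m inch '[{"gripper":0,"delta_pos":[-0.05,0.06,0],"rotation":[0,0,-0.1]},{"gripper":0,"delta_pos":[-0.1,0.12,0],"rotation":[0,0,-0.2]},{"gripper":0,"delta_pos":[-0.15,0.18,0],"rotation":[0,0,-0.3]},{"gripper":0,"delta_pos":[-0.2,0.24,0],"rotation":[0,0,-0.4]},{"gripper":0,"delta_pos":[-0.25,0.3,0],"rotation":[0,0,-0.5]},{"gripper":0,"delta_pos":[-0.28,0.34,0],"rotation":[0,0,-0.6]},{"gripper":0,"delta_pos":[-0.291,0.356,0],"rotation":[0,0,-0.6]},{"gripper":0,"delta_pos":[-0.291,0.356,0],"rotation":[0,0,-0.6]},{"gripper":0,"delta_pos":[-0.291,0.356,0],"rotation":[0,0,-0.6]},{"gripper":0,"delta_pos":[-0.291,0.356,0],"rotation":[0,0,-0.6]},{"gripper":0,"delta_pos":[-0.291,0.356,0],"rotation":[0,0,-0.6]}]'
python3 - <<'E'
from h import *
plan((.475,-.2065,.0755,70))
w,h,im=cloud("scene"); cv2.imwrite("pics/p7.png",cv2.resize(im[80:220,200:340],None,fx=4,fy=4))
s=(np.hypot(*(w[:,:2]-[.476,-.206]).T)<.06)&(w[:,2]>.12)&(w[:,2]<.152); print(s.sum(),circ(w[s][:,:2],.0445,[.475,-.2075]))
E
```

```text
time_s: 20.63
eef_pos: [0.4633, 0.0259, 0.1939]
ee_rot: [3.135, -0.005, 0.751]
wrist_force: [1.1, -0.2, -0.7]
opening: 0.158
finger_force: 30.2
time_s: 21.55
eef_pos: [0.4752, -0.2017, 0.1895]
ee_rot: [-3.141, -0.0, 1.225]
wrist_force: [-0.5, 0.5, -0.7]
opening: 0.159
finger_force: 30.2
pos [ 0.4752 -0.2017  0.1895] rpy [-1.7998e+02 -2.0000e-02  7.0170e+01] t 21.55 open 0.159 F [-0.5  0.5 -0.7] 30.2
(0.475, -0.2065, 0.0755, 70) delta [-0.009, 0.003, 0.228] rot [-0.001, -0.0, 0.004]
459 (array([ 0.47707116, -0.202891  ]), np.float64(0.001640455878660892))
```

View pics/p7.png

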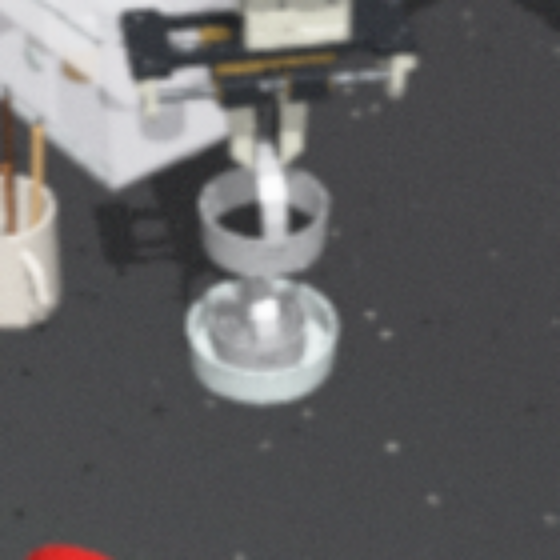

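The picture shows cutter_4 held level at (263,225), above the nest in the tin at (262,330). I shift it about 3 mm and lower.

```bash
python3 -m inch '[{"gripper":0,"delta_pos":[-0.005,0.001,0.06],"rotation":[0,0,0]},{"gripper":0,"delta_pos":[-0.005,0.001,0.08],"rotation":[0,0,0]},{"gripper":0,"delta_pos":[-0.005,0.001,0.1],"rotation":[0,0,0]},{"gripper":0,"delta_pos":[-0.005,0.001,0.12],"rotation":[0,0,0]},{"gripper":0,"delta_pos":[-0.005,0.001,0.14],"rotation":[0,0,0]},{"gripper":0,"delta_pos":[-0.005,0.001,0.16],"rotation":[0,0,0]},{"gripper":0,"delta_pos":[-0.005,0.001,0.18],"rotation":[0,0,0]},{"gripper":0,"delta_pos":[-0.005,0.001,0.2],"rotation":[0,0,0]},{"gripper":0,"delta_pos":[-0.005,0.001,0.218],"rotation":[0,0,0]},{"gripper":0,"delta_pos":[-0.005,0.001,0.225],"rotation":[0,0,0]},{"gripper":0,"delta_pos":[-0.005,0.001,0.228],"rotation":[0,0,0]},{"gripper":0,"delta_pos":[-0.005,0.001,0.228],"rotation":[0,0,0]}]'
python3 -m inch '[{"gripper":0.25,"delta_pos":[0,0,0],"rotation":[0,0,0]},{"gripper":0.4,"delta_pos":[0,0,0],"rotation":[0,0,0]},{"gripper":0.4,"delta_pos":[0,0,0],"rotation":[0,0,0]},{"gripper":0.4,"delta_pos":[0,0,0],"rotation":[0,0,0]},{"gripper":0.4,"delta_pos":[0,0,-0.05],"rotation":[0,0,0]},{"gripper":0.4,"delta_pos":[0,0,-0.12],"rotation":[0,0,0]},{"gripper":0.4,"delta_pos":[0.1,0,-0.2],"rotation":[0,0,0]},{"gripper":0.4,"delta_pos":[0.3,0,-0.25],"rotation":[0,0,0]},{"gripper":0.4,"delta_pos":[0.3,0,-0.25],"rotation":[0,0,0]},{"gripper":0.4,"delta_pos":[0.3,0,-0.25],"rotation":[0,0,0]},{"gripper":0.4,"delta_pos":[0.3,0,-0.25],"rotation":[0,0,0]},{"gripper":0.4,"delta_pos":[0.3,0,-0.25],"rotation":[0,0,0]}]'
python3 - <<'E'
from h import *
plan()
for n in("top","scene"):
    w,h,im=cloud(n); r=np.hypot(*(w[:,:2]-[.475,-.206]).T)
    if n=="scene": a=cv2.resize(im[100:200,210:330],None,fx=4,fy=4)
    else: b=cv2.resize(im[180:280,230:310],None,fx=4,fy=4)
    s=(r<.055)&(r>.035)&(w[:,2]>.031)&(w[:,2]<.042); print(n,s.sum(),circ(w[s][:,:2],.0442,[.475,-.206]),np.median(w[s][:,2]),np.sort(w[(r<.03)&(w[:,2]<.1)][:,2])[-6:].round(3))
cv2.imwrite("pics/p8.png",np.hstack([a,b][:2]))
E
```

```text
time_s: 22.6
eef_pos: [0.4743, -0.2064, 0.0754]
ee_rot: [-3.14, 0.0, 1.222]
wrist_force: [0.5, -0.2, 0.1]
opening: 0.153
finger_force: 30.3
time_s: 23.6
eef_pos: [0.5274, -0.0625, 0.2019]
ee_rot: [3.139, -0.001, 1.228]
wrist_force: [-0.4, -1.8, -1.1]
opening: 0.398
finger_force: 0.0
pos [ 0.5274 -0.0625  0.2019] rpy [ 1.7984e+02 -7.0000e-02  7.0340e+01] t 23.6 open 0.398 F [-0.4 -1.8 -1.1] 0.0
top 110 (array([ 0.47606489, -0.20796855]), np.float64(0.005700184439945692)) 0.034420801866037576 [0.084 0.084 0.085 0.085 0.086 0.086]
scene 140 (array([ 0.47604991, -0.20682862]), np.float64(0.004481032280418827)) 0.03450270320590093 [0.077 0.077 0.078 0.078 0.079 0.079]
```

View pics/p8.png

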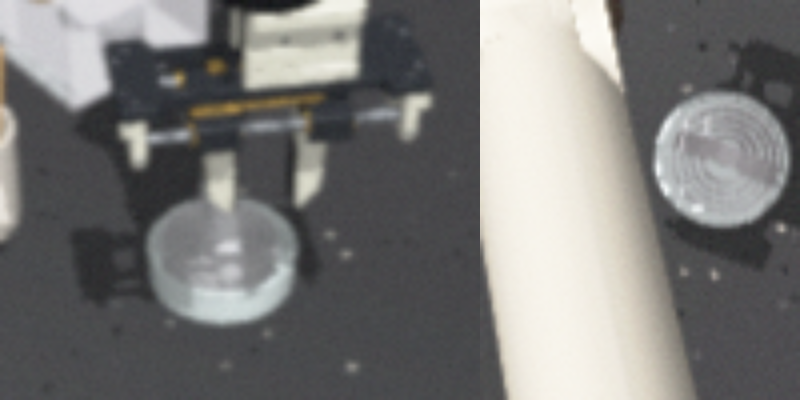

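The top view shows four concentric rings nested in the tin. I back off and make one last check without occlusion.

```bash
python3 -m inch '[{"gripper":0.4,"delta_pos":[0.4,0,-0.1],"rotation":[0,0,0]},{"gripper":0.4,"delta_pos":[0.4,0,-0.1],"rotation":[0,0,0]},{"gripper":0.4,"delta_pos":[0.4,0,-0.1],"rotation":[0,0,0]},{"gripper":0.4,"delta_pos":[0.4,0,-0.1],"rotation":[0,0,0]},{"gripper":0.4,"delta_pos":[0.4,0,-0.1],"rotation":[0,0,0]},{"gripper":0.4,"delta_pos":[0.4,0,-0.1],"rotation":[0,0,0]},{"gripper":0.4,"delta_pos":[0.4,0,-0.1],"rotation":[0,0,0]},{"gripper":0.4,"delta_pos":[0.4,0,-0.1],"rotation":[0,0,0]},{"gripper":0.4,"delta_pos":[0.4,0,-0.1],"rotation":[0,0,0]}]'
python3 - <<'E'
from h import *
for n in("top","scene"):
    w,h,im=cloud(n); r=np.hypot(*(w[:,:2]-[.475,-.206]).T)
    if n=="scene": a=cv2.resize(im[110:190,220:310],None,fx=5,fy=5)
    else: b=cv2.resize(im[180:260,255:325],None,fx=5,fy=5)
    p=w[(r<.05)&(r>.038)&(w[:,2]>.028)&(w[:,2]<.045)]
    c=np.linalg.lstsq(np.c_[p[:,:2]-[.475,-.206],np.ones(len(p))],p[:,2],rcond=None)[0]
    print(n,len(p),"rim tilt,z",c.round(3),np.sort(w[(r<.03)&(w[:,2]<.1)][:,2])[-6:].round(3))
cv2.imwrite("pics/p9.png",np.hstack([a,b]))
E
```

```text
time_s: 24.45
eef_pos: [0.5941, 0.1187, 0.2492]
ee_rot: [-3.14, 0.003, 1.218]
wrist_force: [-0.2, 0.1, -0.6]
opening: 0.399
finger_force: 0.0
top 76 rim tilt,z [-0.001  0.008  0.035] [0.084 0.085 0.086 0.086 0.087 0.087]
scene 18 rim tilt,z [ 0.03  -0.038  0.036] [0.081 0.081 0.082 0.083 0.084 0.084]
```

View pics/p9.png

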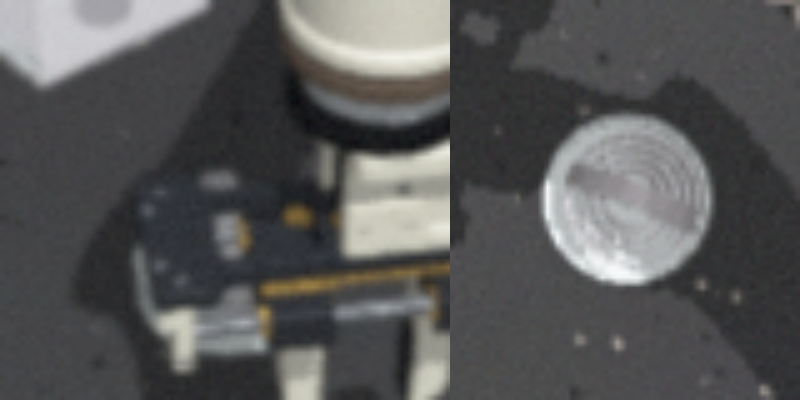

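The top view at (630,200) shows all the rings concentric in the tin, with rim tilt under 0.01 rad and the rim at about 35 mm, which means a flat stand. The scene view on the left is blocked by the gripper. I hand the job in.

```bash
python3 -c "
from station import env
print(env.job_done())"
```

```text
the job is handed in; nothing more can be done
None
```

I nested all four cutters flat in the tin, smallest to largest, and handed the job in at about 24.5 s; the station gave no verdict back.

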